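Power up the band saw at the bench control board

TASK

Power up the band saw from the control board on the bench: first flip the long rocker switch all the way over by pressing down its raised end, then push the square key fully down so that it stays in, and last press the small round button fully in and let it spring back. Keep to that order, do not press the wide mushroom-headed stop button, and leave the loose things on the bench where they are.

Things in the scene. Friction and masses are not known exactly. Their poses are not given: they have to be found in the camera images.
- control_board: plywood board 220 x 220 mm, 12 mm thick, fixed flat on the bench; origin at the centre of its underside. It carries four grey switch boxes (74 x 74 mm, 34 mm high, tops 46 mm above the bench), one control on each. The four boxes sit at the corners of a 100 mm square on the board, all turned as the board is, in an order that changes from run to run. Its z points up.
- rocker_press (a point): point to press on the long black rocker (66 x 40 mm, 14 mm thick): on its upper face and centre line, 27 mm from the pivot, at its raised end, which is the end farther from the robot; 71 to 73 mm above the bench at the start. It moves with the rocker: pressed straight down it sinks 10 to 11 mm until the rocker stops, tilted the other way. Its x axis points away from the pivot, as the board's x.
- rocker (a joint): rocker angle in rad: 0 to 0.05 at the start (raised end up), 0.4 flipped fully over. It stays where it is left; about 1 N at the press point moves it (more when pressed nearer the pivot), and it then meets a firm stop.
- key_top (a point): centre of the top face of the square black key (38 x 38 mm, with a thin grey inset square), 64 mm above the bench when up. Moves with the key; z points up.
- key (a joint): how far the square key is pushed down, in m: 0 to 0.001 at the start, 0.008 fully down. No spring: it takes about 3 N and stays where it is left, its top then still 10 mm above its box.
- start_top (a point): centre of the flat top of the small round black button (34 mm diameter, in a steel ring), 64 mm above the bench when up. Moves with the button; z points up.
- start (a joint): how far the round button is pressed, in m: 0 up, 0.008 fully in. A spring brings it back up; fully in takes about 4.5 N.
- stop_top (a point): top centre of the wide mushroom-headed stop button (domed black head, 56 mm diameter, on a steel stem), 72 mm above the bench. Not to be pressed.
- stop (a joint): how far the stop button is pressed, in m: 0 up, 0.008 fully in; it is sprung.
- collet_0: loose steel collet standing on end, 30 mm diameter, 32 mm high, on the bench near the robot's side of the board; origin under its centre. To be left alone.
- collet_1: loose steel collet standing on end, 25 mm diameter, 40 mm high, near the robot's side of the board; origin under its centre. To be left alone.
- whetstone: loose grey whetstone, 33 x 68 mm, 27 mm high, on the bench left of the board; origin under its centre. To be left alone.
- sanding_block: loose cork sanding block, 52 x 92 mm, 32 mm high, on the bench right of the board; origin under its centre. To be left alone.

How it is judged:
By the outcome, as a careful person would: the job done as asked, in the order asked, and still so for the second after the job is handed in, with the robot touching nothing.
It also fails if it takes over 40 s, if anything falls off the work surface, if the arm or the gripper's body presses on something with over 40 N, if the wrist force passes 120 N, or if a joint passes its speed limit or range.

ROBOT

A 6-joint arm with a two-finger parallel gripper is mounted at the origin on a cart in front of the work surface, level with it; the furniture and walls round the work are solid. World frame = base frame: x ahead of the robot, y to its left, z up, the work surface at z = 0. Lengths are in m, angles in rad, forces in N, time in s.
With the tool pointing down it reaches from about 0.275 to 0.825 m from the base axis. Payload 5.2 kg.
Tool frame: the origin (TCP) lies between the finger pads; the fingertips stand 14 mm ahead of it and the grasp point (between the pads) lies 5 mm behind it; z points along the fingers, x is the direction in which the jaws open and shut, and the axes are right-handed (so a half turn about z gives the same grasp; the last joint's range is limited). The gripper opens to 93 mm and grips with 3 to 60 N. Pads are 15 mm wide; open, the fingers measure 128 mm over their backs; the gripper's body (75 mm by 188 mm) begins 65 mm behind the grasp point.
Start: joints at [0.924, 0.259, 1.535, -0, 1.348, -0.203], TCP at [0.236, 0.497, 0.233] pointing down, gripper open.
Joint ranges: [-3.14, 3.14], [-0.91, 2.08], [0.19, 2.58], [-1.22, 4.36], [0.22, 2.71], [-3.12, 3.12]. Speed limits (rad/s): [2.57, 2.57, 3.14, 3.14, 3.14, 3.14].

INTERFACE

Orientations are given as a unit quaternion [w, x, y, z].
In Python, from plant import manip gives the robot as it stands.
- The arm moves only by the shell command python3 -m pendant 'ROWS' [OPENING]. ROWS is text: rows parted by semicolons, each of 4 numbers parted by spaces: the shift along the tool's x, y, z in m, then the turn about the tool's z in degrees. In form: x y z yaw; .... A call has 1 to 8 rows; each row shifts and turns the commanded pose from where the row before left it, along the tool's axes as they then stand; what a row does not reach is not made up. A row lasts 1/12 s, in which the tool goes at most 41.7 mm and 7.16 degrees, less where a joint would pass 70% of its speed; a pose out of reach is approached as far as the arm can. A call with a gripper value outside its range is refused whole. OPENING is the opening, from -1 (shut) to 1 (fully open), set as the call begins (- or left out, the last holds). The fingers move at their own pace and stop on an object; the grip force is fixed at half the most. Time passes only in rows, so rows that do not move let the fingers close. It gives the time, the measured TCP pose, the force and the opening at its end, in the units of the state.
- manip.observe(): the state, without advancing time (a new reading comes with each control period).
- manip.grab_frame(name): name is "scene" or "side" or "wrist"; returns (picture, depth): 400x640x3 uint8, red, green, blue; 400x640 float32, m along the optical axis (not along the pixel's ray), 0 where there is no reading.
- manip.camera_model(name): a dict with "fovy" (degrees; the focal length in pixels is half the picture's height over the tangent of half this angle, whatever the lens; pixels are square), "cx", "cy" (the principal point, pixels), "extrinsics" (4x4, takes a point from world to camera coordinates). Camera axes: x right, y up, looking along -z (the intrinsics and any distortion apply to the point x, -y, -z); pixel columns grow to the right and rows downward; lengths in m; the calibration is good to about 2 mm. The wrist camera is an equidistant fisheye: a pixel r from the principal point sees the ray r / f radians off the axis. A picture is of the moment at which its call begins: read the wrist's pose just before it. camera_model takes no time and is no camera call; for the wrist camera it gives the pose at the moment of the call.
- manip.job_done(): hands the job in, once; it reports no verdict.
The state is a dict: "clock": time; "joint_positions": joint angles; "dq": joint speeds; "joint_efforts": joint torques, N m; "tool_pos": TCP position; "ee_rot": TCP orientation; "force": force on the tool from outside, world axes, zero at the start; "torque": the same for the moment, N m; "width": finger opening in m.
Only numpy, scipy, OpenCV 4.12 (cv2) and the standard library are available. Lean on these libraries where they do the work, as an engineer would, in place of code of your own. Each camera call takes 0.05 s, during which the arm holds its last target. There are 200 camera calls.

## Working session

There is one attempt and no reset: what is moved stays moved. The work goes in short steps, Python scripts to look and compute and a shell command to move; the robot and the scene stay as the last step left them, time stands still between calls to the robot, and variables do not carry over. Pictures are saved under pics/ and viewed, about 8 in all and at most 12, crops included, and the job is handed in when it is done.

```bash
mkdir -p pics; cat > h.py <<'E'
import numpy as np, cv2
from plant import manip
def grab(n,fn):
    m=manip.camera_model(n); p,d=manip.grab_frame(n)
    cv2.imwrite('pics/'+fn+'.png',p[:,:,::-1]); np.savez('pics/'+fn+'.npz',p=p,d=d,E=m['extrinsics'],fovy=m['fovy'],cx=m['cx'],cy=m['cy'])
    return m,p,d
def ray(z,u,v,fish=False):
    f=200/np.tan(np.radians(float(z['fovy'])/2)); a=np.array([u-float(z['cx']),v-float(z['cy'])])
    if fish:
        r=np.hypot(*a)+1e-9; t=r/f; c=np.array([a[0]/r*np.sin(t),-a[1]/r*np.sin(t),-np.cos(t)])
    else: c=np.array([a[0]/f,-a[1]/f,-1])
    E=z['E']; R=E[:3,:3]; return -R.T@E[:3,3], R.T@c
def onplane(z,u,v,h,fish=False):
    o,r=ray(z,u,v,fish); return o+r*(h-o[2])/r[2]
E
python3 - <<'E'
from h import *
for n in('scene','side'):
    m,p,d=grab(n,n+'0'); print({k:v for k,v in m.items()})
s=manip.observe(); print(s['clock'],s['tool_pos'],s['ee_rot'],s['force'])
E
```

```text
{'fovy': 43.74941547775381, 'cx': 315.2943312521708, 'cy': 209.52386057492424, 'extrinsics': array([[ 0.800756  , -0.59873937,  0.01734901, -0.43097074],
       [ 0.4137154 ,  0.57378539,  0.70683088, -0.30372931],
       [-0.43316209, -0.55882151,  0.7071698 , -1.00429308],
       [ 0.        ,  0.        ,  0.        ,  1.        ]])}
{'fovy': 45.109829405887155, 'cx': 317.98529816967465, 'cy': 204.00906860024665, 'extrinsics': array([[ 0.998638  ,  0.05113445,  0.01036395, -0.52157146],
       [-0.04245346,  0.68091543,  0.73113055, -0.04131464],
       [ 0.03032899, -0.73057474,  0.68215885, -0.95591187],
       [ 0.        ,  0.        ,  0.        ,  1.        ]])}
0.1 [0.23585301 0.49636917 0.23192344] [ 2.77934728e-04  8.45384525e-01  5.34157615e-01 -7.54382050e-04] [-0.44356855 -0.2605513   0.28896938]
```

View pics/scene0.png

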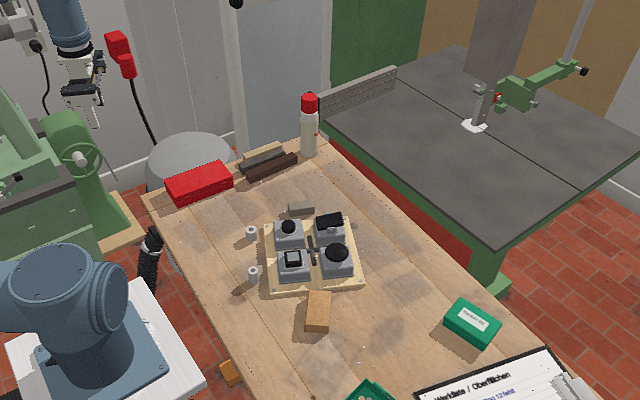

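View pics/side0.png

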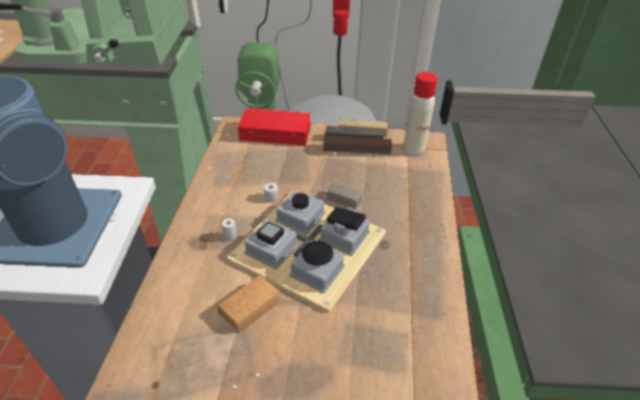

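The scene view shows the round button at (288,227), rocker (329,220), key (292,257) and mushroom (337,253). The side view shows the same four at (300,201), (347,216), (269,233) and (318,252).

```bash
python3 - <<'E'
from h import *
a=np.load('pics/scene0.npz');b=np.load('pics/side0.npz')
for n,p,q,h in(('start',(288,226),(300,201),.064),('rocker',(329,220),(347,216),.065),('key',(292,257),(269,233),.064),('stop',(337,252),(318,252),.068)):
    print(n,onplane(a,*p,h).round(4),onplane(b,*q,h).round(4))
s=manip.observe();from scipy.spatial.transform import Rotation as R
w,x,y,z=s['ee_rot'];print(R.from_quat([x,y,z,w]).as_matrix().round(3))
E
```

```text
start [0.4816 0.0348 0.064 ] [0.4856 0.0307 0.064 ]
rocker [ 0.5725 -0.0075  0.065 ] [ 0.5756 -0.0058  0.065 ]
key [ 0.4348 -0.049   0.064 ] [ 0.4372 -0.0566  0.064 ]
stop [ 0.5237 -0.0995  0.068 ] [ 0.5267 -0.0996  0.068 ]
[[ 0.429  0.903 -0.001]
 [ 0.903 -0.429 -0.001]
 [-0.002 -0.    -1.   ]]
```

```bash
python3 -m pendant '-0.025 0.03 0 0;-0.025 0.03 0 0;-0.025 0.03 0 0;-0.025 0.03 0 0;-0.025 0.03 0 0;-0.025 0.03 0 0;-0.025 0.03 0 0' -1 && python3 -m pendant '-0.025 0.03 0 0;-0.025 0.03 0 0;-0.025 0.03 0 0;-0.025 0.03 0 0;-0.025 0.03 0 0;-0.025 0.025 0 0;-0.025 0.02 0 0;0 0 0 0'
python3 - <<'E'
from h import *
m,p,d=grab('wrist','w0');print(m,manip.observe()['tool_pos'])
E
```

```text
clock: 0.68
tool_pos: [0.3506, 0.2467, 0.2324]
ee_rot: [-0.0, 0.845, 0.534, -0.0]
force: [1.1, 0.1, 0.3]
width: 0.0512
clock: 1.35
tool_pos: [0.4531, 0.0016, 0.2323]
ee_rot: [0.001, 0.847, 0.532, -0.001]
force: [0.7, 0.3, 0.9]
width: 0.0011
{'fovy': 65.70646984690485, 'cx': 325.29507755322646, 'cy': 203.46383854904278, 'extrinsics': array([[ 0.43456324,  0.90063859, -0.00221899, -0.19806011],
       [-0.86517831,  0.41676636, -0.27887684,  0.42388883],
       [-0.25024245,  0.12310945,  0.96032431, -0.27746649],
       [ 0.        ,  0.        ,  0.        ,  1.        ]])} [0.45205526 0.00414495 0.23215753]
```

View pics/w0.png

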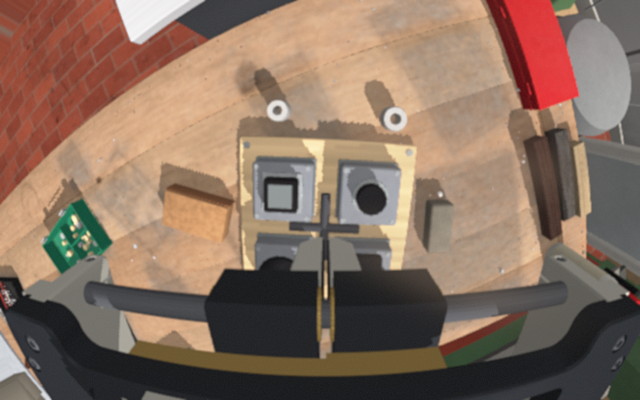

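The wrist view shows the key at about (282,194), the start button at (372,199), and the tool nearly aligned with the board. The gripper hides the far pair.

```bash
python3 - <<'E'
from h import *
z=np.load('pics/w0.npz'); g=cv2.cvtColor(z['p'],cv2.COLOR_RGB2GRAY)
def cen(x0,x1,y0,y1,t=50):
    m=(g[y0:y1,x0:x1]<t).astype(np.uint8); n,l,s,c=cv2.connectedComponentsWithStats(m); i=1+np.argmax(s[1:,4]); q=s[i]; return (x0+q[0]+(q[2]-1)/2,y0+q[1]+(q[3]-1)/2),q
k,qk=cen(256,312,162,218);s,qs=cen(348,396,172,222);print(k,qk,s,qs)
K=onplane(z,*k,.062,True);S=onplane(z,*s,.062,True)
by=(S-K)[:2];L=np.hypot(*by);by/=L;bx=np.array([by[1],-by[0]]);mid=(K+S)[:2]/2+50*bx/1000
print(K,S,L,'bx',bx,np.degrees(np.arctan2(bx[1],bx[0])))
print('key',mid-.05*bx-.05*by,'start',mid-.05*bx+.05*by,'rockctr',mid+.05*bx+.05*by,'press',mid+.077*bx+.05*by,'stop',mid+.05*bx-.05*by)
from scipy.spatial.transform import Rotation as R
o=manip.observe();w,x,y,zz=o['ee_rot'];M=R.from_quat([x,y,zz,w]).as_matrix();print(o['tool_pos'],M[:,0])
for n,P in(('press',mid+.077*bx+.05*by),('key',mid-.05*bx-.05*by),('start',mid-.05*bx+.05*by)):print(n,M[:2,:2].T@(P-o['tool_pos'][:2]))
for n,h in(('scene0',.068),('side0',.068)):
  a=np.load('pics/'+n+'.npz');P=np.append(mid+.077*bx+.05*by,.072);
  f=200/np.tan(np.radians(a['fovy']/2));c=a['E'][:3]@np.append(P,1);print(n,a['cx']-f*c[0]/c[2],a['cy']+f*c[1]/c[2])
a=cv2.imread('pics/scene0.png')[195:275,255:365];b=cv2.imread('pics/side0.png')[180:300,230:395]
cv2.imwrite('pics/c.png',np.hstack([cv2.resize(a,(400,291)),cv2.resize(b,(400,291))]))
E
```

```text
(np.float64(280.5), np.float64(193.5)) [  9  15  32  34 348] (np.float64(370.5), np.float64(198.5)) [  9  12  28  30 642]
[ 0.43620848 -0.04420553  0.062     ] [0.48358957 0.04122832 0.062     ] 0.0976929385564919 bx [ 0.87451408 -0.48500013] -29.01248073603451
key [ 0.43564902 -0.04521431] start [0.48414903 0.0422371 ] rockctr [ 0.57160044 -0.00626291] press [ 0.59521232 -0.01935791] stop [ 0.52310043 -0.09371432]
[0.45205526 0.00414495 0.23215753] [ 4.33810428e-01  9.01003959e-01 -6.14719376e-04]
press [0.04092686 0.13918084]
key [-0.05159008  0.0066305 ]
start [0.0482438  0.01239182]
scene0 339.5667067844494 216.86769677045248
side0 357.94986758349995 218.9424927975258
```

View pics/c.png

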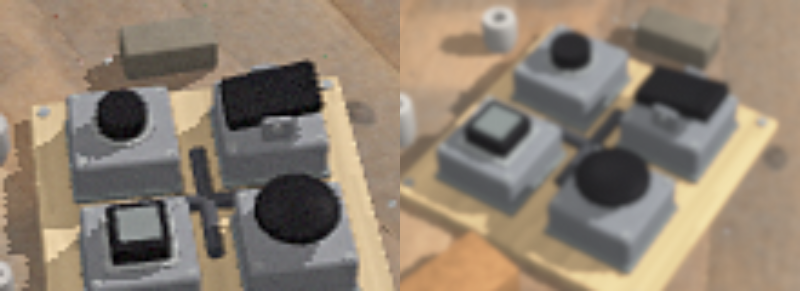

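The crop shows that the projected press point falls on the rocker's raised far end, as intended. I'll go above it.

```bash
python3 -m pendant '0.01 0.035 0 0;0.01 0.035 0 0;0.01 0.035 0 0;0.01 0.034 0 0;0 0 0.04 0;0 0 0.035 3.3;0 0 0.035 0;0 0 0 0' && python3 -m pendant '0 0 0 0;0 0 0 0;0 0 0 0'
python3 - <<'E'
from h import *
grab('scene','s1');grab('side','d1');grab('wrist','w1')
o=manip.observe();print(o['tool_pos'],o['force'])
P=np.array(o['tool_pos'])-[0,0,.014];im=[]
for n in('s1','d1'):
  a=np.load('pics/'+n+'.npz');f=200/np.tan(np.radians(a['fovy']/2));c=a['E'][:3]@np.append(P,1);u,v=a['cx']-f*c[0]/c[2],a['cy']+f*c[1]/c[2];print(u,v)
  q=a['p'][150:270,260:400,::-1].copy();im.append(cv2.resize(q,None,fx=2.8,fy=2.8,interpolation=2))
cv2.imwrite('pics/c1.png',np.hstack(im))
E
```

```text
clock: 2.07
tool_pos: [0.589, -0.0142, 0.1152]
ee_rot: [-0.005, 0.86, 0.51, -0.005]
force: [-2.0, -0.5, -0.9]
width: 0.0007
clock: 2.32
tool_pos: [0.5959, -0.0166, 0.1255]
ee_rot: [0.002, 0.86, 0.51, 0.002]
force: [0.3, -0.5, -0.1]
width: 0.0003
[ 0.59550202 -0.01692107  0.12497975] [-0.1036401  -0.43048955 -0.16812722]
339.8720772935363 204.6989466949383
359.58054712666063 202.29599750733837
```

View pics/c1.png

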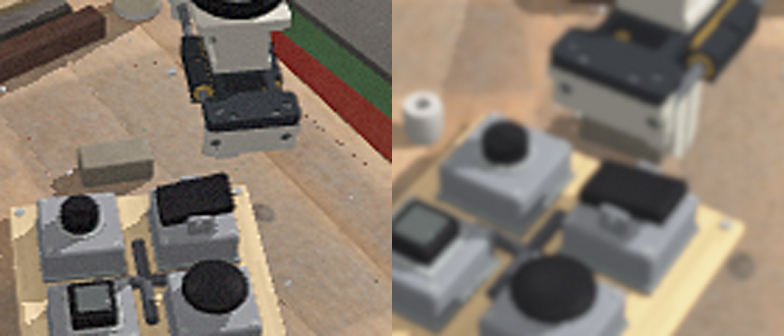

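View pics/w1.png

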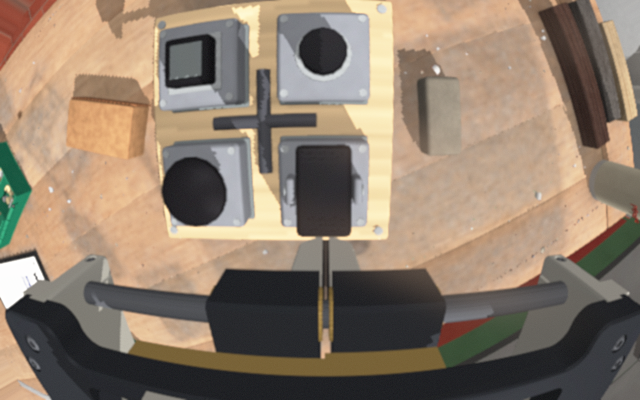

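The wrist view is now clear. The rocker spans columns 296–352 and rows 147–236, with its raised far end next to the fingers; the start button is at (323,52), key (190,60), stop (195,190). I'll re-measure from this view and check where the tip projects.

```bash
python3 - <<'E'
from h import *
z=np.load('pics/w1.npz')
E=z['E'];f=200/np.tan(np.radians(float(z['fovy'])/2))
def proj(P):
    c=E[:3]@np.append(P,1);r=np.hypot(c[0],c[1]);t=np.arctan2(r,-c[2]);return float(z['cx'])+f*t*c[0]/r,float(z['cy'])-f*t*c[1]/r
T=np.array(manip.observe()['tool_pos'])
print('tcp',proj(T),'tip',proj(T-[0,0,.014]))
for n,u,v,h in(('rock far L',298,236,.073),('rock far R',351,236,.073),('near L',298,146,.060),('near R',350,146,.060),('start',323,50,.063),('key',190,60,.063)):print(n,onplane(z,u,v,h,True).round(4))
bd=[onplane(z,u,v,.012,True).round(4) for u,v in((160,237),(387,237))];print(bd)
for n,h in(('s1',0),('d1',0)):
  d=np.load('pics/'+n+'.npz');dd=d['d']
  v,u=np.mgrid[150:270,300:400];ok=dd[150:270,300:400]>0
  pts=[]
  ff=200/np.tan(np.radians(d['fovy']/2));D=dd[150:270,300:400]
  c=np.stack([(u-d['cx'])/ff*D,-(v-d['cy'])/ff*D,-D],-1)
  W=(c-d['E'][:3,3])@d['E'][:3,:3]
  m=ok&(W[...,2]>.085)&(W[...,2]<.3)&(np.hypot(W[...,0]-T[0],W[...,1]-T[1])<.12)
  q=W[m];print(n,len(q))
  for lo in(.085,.1,.12,.14,.16):
    s=q[(q[:,2]>=lo)&(q[:,2]<lo+.02)];print(lo,len(s),s.mean(0) if len(s) else '',s.min(0) if len(s) else '',s.max(0) if len(s) else '')
a=np.load('pics/s1.npz')['p'][150:240,310:400,::-1];b=np.load('pics/d1.npz')['p'][140:230,300:390,::-1]
cv2.imwrite('pics/c2.png',cv2.resize(np.hstack([a,b]),None,fx=4.4,fy=4.4,interpolation=2))
E
```

```text
tcp (np.float64(324.5913277922863), np.float64(261.61768875525)) tip (np.float64(324.6127453693633), np.float64(250.83351291715198))
rock far L [ 0.5918 -0.0366  0.073 ]
rock far R [ 0.61   -0.0035  0.073 ]
near L [ 0.5372 -0.0063  0.06  ]
near R [0.5548 0.0257 0.06  ]
start [0.4867 0.0415 0.063 ]
key [ 0.4409 -0.043   0.063 ]
[array([ 0.5454, -0.1826,  0.012 ]), array([0.6523, 0.0185, 0.012 ])]
s1 1940
0.085 0   
0.1 2 [ 0.58537709 -0.02381655  0.11803207] [ 0.58353552 -0.02699249  0.11655207] [ 0.58721867 -0.0206406   0.11951206]
0.12 9 [ 0.58936201 -0.02944358  0.12241257] [ 0.58105793 -0.03415509  0.1202508 ] [ 0.59637059 -0.026527    0.12627827]
0.14 0   
0.16 0   
d1 2745
0.085 0   
0.1 19 [ 0.60130016 -0.02318774  0.11658006] [ 0.58506823 -0.0325085   0.11158123] [ 0.60641267 -0.01276084  0.11997841]
0.12 87 [ 0.59778855 -0.02673405  0.12903208] [ 0.57965611 -0.03742899  0.12014637] [ 0.60885319 -0.00927345  0.13958543]
0.14 78 [ 0.60057208 -0.02509495  0.15005631] [ 0.5922138  -0.03772729  0.14021241] [ 0.60906503 -0.01017327  0.15976371]
0.16 10 [ 0.601047   -0.02448998  0.16142253] [ 0.59413523 -0.0365013   0.16013246] [ 0.60803885 -0.01248328  0.16255502]
```

View pics/c2.png

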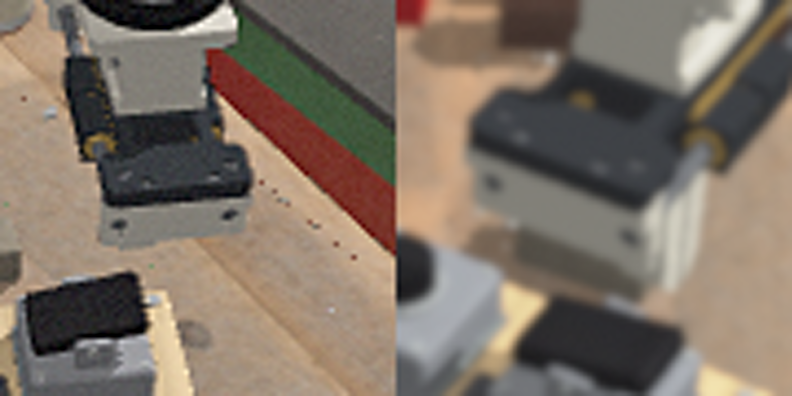

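```bash
python3 - <<'E'
from h import *
for n,L in(('s1',[(310+x/4.4,150+y/4.4) for x,y in((115,230),(172,225),(235,220),(175,180),(160,80))]),('d1',[(300+(x-396)/4.4,140+y/4.4) for x,y in((485,195),(560,215),(630,255),(660,270),(690,260),(570,255),(560,140))])):
  d=np.load('pics/'+n+'.npz')
  for u,v in L:
    u,v=int(u),int(v);D=d['d'][v,u];o,r=ray(d,u,v);print(n,u,v,D,(o+r*D).round(3))
E
```

```text
s1 336 202 1.0451996 [ 0.53  -0.078  0.205]
s1 349 201 1.0473961 [ 0.554 -0.092  0.206]
s1 363 200 1.053076 [ 0.581 -0.105  0.204]
s1 349 190 1.0221113 [ 0.55  -0.092  0.239]
s1 346 168 1.0437261 [ 0.575 -0.05   0.257]
d1 320 184 0.74334246 [ 0.527 -0.079  0.203]
d1 337 188 0.7272177 [ 0.554 -0.094  0.21 ]
d1 353 197 0.71938974 [ 0.578 -0.108  0.205]
d1 360 201 0.82099384 [ 0.595 -0.037  0.132]
d1 366 199 0.84752154 [ 0.606 -0.014  0.117]
d1 339 197 0.99285156 [0.561 0.094 0.021]
d1 337 171 0.7126739 [ 0.553 -0.088  0.238]
```

The white plate in the scene and side views is the gripper body at z≈0.2. The finger depth readings agree with the TCP. The rocker press point from the wrist view is (0.597,-0.018), within 2 mm of the TCP, so I'll press.

```bash
python3 -m pendant '0 0.001 0.018 0;0 0 0.018 0;0 0 0 0;0 0 0 0;0 0 0 0' && python3 -m pendant '0 0 0.004 0;0 0 0.004 0;0 0 0 0;0 0 0 0'  && python3 -m pendant '0 0 0.003 0;0 0 0 0;0 0 0 0'
```

```text
clock: 2.88
tool_pos: [0.5958, -0.0175, 0.0879]
ee_rot: [0.001, 0.86, 0.51, 0.001]
force: [0.1, 0.1, 0.4]
width: 0.0005
clock: 3.22
tool_pos: [0.596, -0.0176, 0.0792]
ee_rot: [0.001, 0.86, 0.51, 0.001]
force: [1.6, -0.7, 1.2]
width: 0.0009
clock: 3.47
tool_pos: [0.5962, -0.0176, 0.0784]
ee_rot: [0.001, 0.86, 0.51, 0.001]
force: [-2.5, 0.4, 16.8]
width: 0.0003
```

```bash
python3 -m pendant '0 0 0.002 0;0 0 0 0;0 0 0 0' && python3 -m pendant '0 0 -0.04 0;0 -0.02 -0.02 0;0 -0.04 0 0;0 -0.04 0 0;0 -0.03 0 0;0 0 0 0;0 0 0 0;0 0 0 0'
python3 - <<'E'
from h import *
grab('side','d2');grab('scene','s2')
o=manip.observe();print(o['tool_pos'],o['force'])
a=np.load('pics/s2.npz')['p'][190:280,260:370,::-1];b=np.load('pics/d2.npz')['p'][180:270,280:390,::-1]
cv2.imwrite('pics/c3.png',cv2.resize(np.hstack([a,b]),None,fx=3.6,fy=3.6,interpolation=2))
E
```

```text
clock: 3.72
tool_pos: [0.5963, -0.0175, 0.0781]
ee_rot: [0.001, 0.86, 0.51, 0.001]
force: [-7.0, 0.1, 26.5]
width: 0.0005
clock: 4.38
tool_pos: [0.482, 0.045, 0.134]
ee_rot: [0.0, 0.86, 0.51, 0.0]
force: [0.9, -0.2, 1.0]
width: 0.0006
[0.48251691 0.04460115 0.13375065] [-0.63989367  0.40301053 -0.06081635]
```

View pics/c3.png

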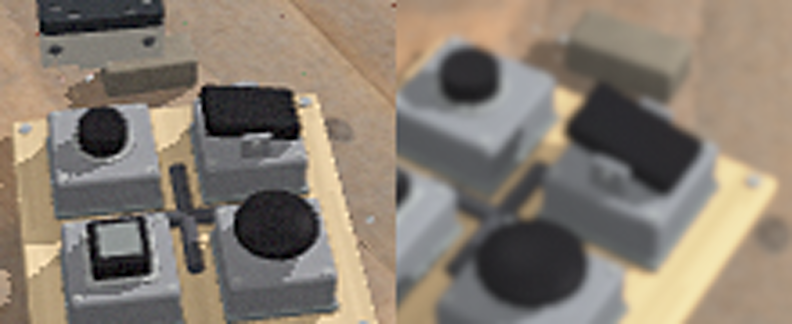

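The rocker is flipped: its far end is down and the near end up, against the firm stop at 26 N. Next is the key.

```bash
python3 -m pendant '-0.034 0.0015 0 0;-0.034 0.0015 0 0;-0.033 0.0015 0 0;0 0 0.02 0;0 0 0.02 0;0 0 0 0;0 0 0 0' && python3 -m pendant '0 0 0.006 0;0 0 0.006 0;0 0 0 0;0 0 0 0'
python3 - <<'E'
from h import *
grab('side','d3');grab('wrist','w3')
o=manip.observe();print(o['tool_pos'],o['force'])
a=np.load('pics/w3.npz')['p'][100:320,180:470,::-1];b=np.load('pics/d3.npz')['p'][160:280,210:360,::-1]
cv2.imwrite('pics/c4.png',np.hstack([cv2.resize(a,(395,300)),cv2.resize(b,(375,300))]))
E
```

```text
clock: 5.07
tool_pos: [0.4365, -0.046, 0.093]
ee_rot: [-0.001, 0.861, 0.509, -0.001]
force: [0.7, 0.5, 0.7]
width: 0.0007
clock: 5.4
tool_pos: [0.4367, -0.0453, 0.0817]
ee_rot: [-0.0, 0.86, 0.51, -0.0]
force: [-0.6, -0.3, 0.7]
width: 0.0005
[ 0.43690202 -0.04539561  0.08195546] [-0.07761753  0.10253847  0.1489252 ]
```

View pics/c4.png

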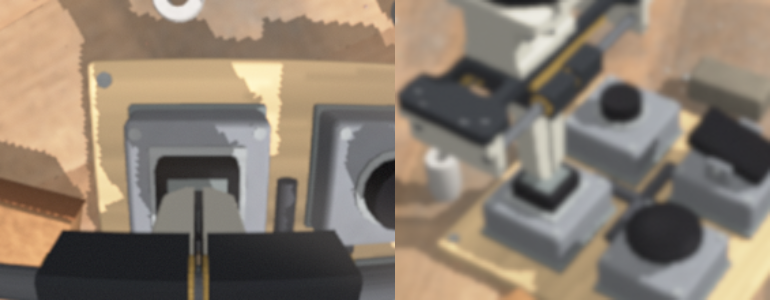

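The fingertips are centred just above the key, so I'll press it down to its stop.

```bash
python3 -m pendant '0 0 0.005 0;0 0 0.004 0;0 0 0.003 0;0 0 0 0;0 0 0 0;0 0 0 0'; python3 -m pendant '0 0 0.002 0;0 0 0 0;0 0 0 0';python3 -m pendant '0 0 0.002 0;0 0 0 0;0 0 0 0'
```

```text
clock: 6.0
tool_pos: [0.4376, -0.0457, 0.0702]
ee_rot: [0.001, 0.86, 0.51, 0.001]
force: [0.4, 0.3, 7.5]
width: 0.0004
clock: 6.25
tool_pos: [0.4377, -0.0457, 0.07]
ee_rot: [0.001, 0.86, 0.51, 0.001]
force: [-4.7, 2.8, 28.6]
width: 0.0007
clock: 6.5
tool_pos: [0.4378, -0.0458, 0.0698]
ee_rot: [0.001, 0.86, 0.51, 0.001]
force: [-11.4, 3.8, 49.6]
width: 0.0007
```

The key bottomed out at tip z=0.056 with a sharp force rise, which matches 8 mm of travel. Next is the round button.

```bash
python3 -m pendant '0 0 -0.025 0;0 0 -0.02 0;0.034 0 0 0;0.033 0 0 0;0.033 0 0 0;0 0 0.012 0;0 0 0.01 0;0 0 0 0' && python3 -m pendant '0 0 0 0;0 0 0 0'
python3 - <<'E'
from h import *
grab('side','d4');grab('wrist','w4')
o=manip.observe();print(o['tool_pos'],o['force'])
a=np.load('pics/w4.npz')['p'][100:320,180:470,::-1];b=np.load('pics/d4.npz')['p'][160:280,210:360,::-1]
cv2.imwrite('pics/c5.png',np.hstack([cv2.resize(a,(395,300)),cv2.resize(b,(375,300))]))
E
```

```text
clock: 7.17
tool_pos: [0.4825, 0.0425, 0.0862]
ee_rot: [-0.001, 0.86, 0.51, -0.002]
force: [-0.1, -0.7, -0.2]
width: 0.0006
clock: 7.33
tool_pos: [0.4842, 0.0414, 0.0885]
ee_rot: [-0.0, 0.861, 0.509, -0.0]
force: [0.1, 0.5, -0.3]
width: 0.0005
[0.48469384 0.04138118 0.08896393] [-0.08431715  0.30715496  0.25514768]
```

View pics/c5.png

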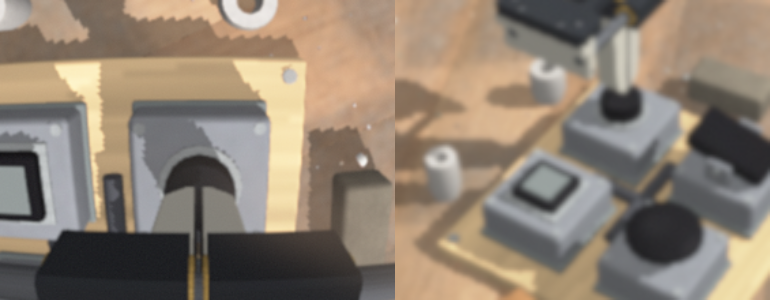

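The tip is centred on the button and the key has stayed down. Pressing the round button, then retracting.

```bash
python3 -m pendant '0 0 0.008 0;0 0 0.006 0;0 0 0.004 0;0 0 0.002 0;0 0 0 0;0 0 0 0;0 0 0 0'; python3 -m pendant '0 0 0.002 0;0 0 0 0;0 0 0 0'
```

```text
clock: 8.02
tool_pos: [0.4853, 0.0416, 0.07]
ee_rot: [0.001, 0.86, 0.51, 0.001]
force: [-3.5, -2.2, 15.3]
width: 0.0003
clock: 8.27
tool_pos: [0.4854, 0.0416, 0.0697]
ee_rot: [0.001, 0.86, 0.51, 0.001]
force: [-8.3, -0.6, 31.6]
width: 0.0009
```

```bash
python3 -m pendant '0 0 -0.03 0;0 0 -0.04 0;0 0 -0.04 0;0 -0.04 0 0;0 -0.03 0 0;0 0 0 0;0 0 0 0'
python3 - <<'E'
from h import *
grab('side','d5');grab('scene','s5');w=grab('wrist','w5')
print(manip.observe()['tool_pos'])
a=np.load('pics/w5.npz')['p'][:,:,::-1];b=np.load('pics/d5.npz')['p'][160:280,210:395,::-1]
cv2.imwrite('pics/c6.png',np.hstack([cv2.resize(a,(420,262)),cv2.resize(b,(376,262))]))
# change between first and last depth-free pictures: loose things
for n,m in(('scene0','s5'),('side0','d5')):
  x=np.load(f'pics/{n}.npz');y=np.load(f'pics/{m}.npz')
  P={'start':(288,227),'key':(292,257)} if n=='scene0' else {'start':(300,200),'key':(269,232)}
  for k,(u,v) in P.items():
    for q in(x,y):
      D=np.median(q['d'][v-2:v+3,u-2:u+3]);o,r=ray(q,u,v);print(m,k,'z',(o+r*D)[2].round(4))
E
```

```text
clock: 8.85
tool_pos: [0.422, 0.0764, 0.1765]
ee_rot: [-0.0, 0.86, 0.51, -0.0]
force: [0.1, 0.5, 0.4]
width: 0.0004
[0.42408959 0.07542113 0.17639914]
s5 start z 0.0635
s5 start z 0.0632
s5 key z 0.0627
s5 key z 0.0564
d5 start z 0.0642
d5 start z 0.0634
d5 key z 0.0628
d5 key z 0.0558
```

View pics/c6.png

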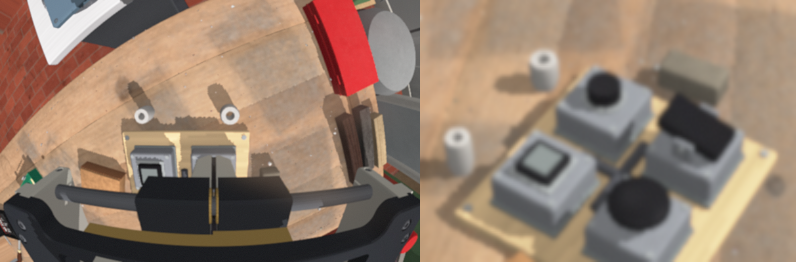

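The rocker is flipped, the key is down, the start button is back up, and the collets and whetstone are where they were. The robot is clear of everything, so I'll hand in.

```bash
python3 -c "
from plant import manip
print(manip.job_done())"
```

```text
the job is handed in; nothing more can be done
None
```

The band saw's three controls were worked in the order asked, with the closed fingertips, and the job was handed in at about 9 s on the robot's clock.

- **Rocker:** pressed at its raised far end until it met the firm stop at 26 N. Pictures taken afterwards show it tilted the other way.
- **Square key:** pressed to its stop. The depth readings put its top at about 56 mm, down from 63 mm, and it stayed there. The press peaked at about 50 N through the fingertips.
- **Round button:** pressed to its stop with the fingertips at 56 mm, then released. Its top read 63 mm again, close to the 64 mm it started at.
- **Stop button and loose things:** I kept the gripper away from the mushroom button. The collets and the whetstone look unmoved in the last pictures. I did not measure any of the loose things, and the sanding block shows only partly in the last view.

The first rough positions from the two fixed cameras differed from the wrist camera by up to about 10 mm. I worked from the wrist camera, and the close-up looks over the key and the round button showed the fingertips centred on each.

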